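Shut the bitters case and hold its lock turned

TASK

Lower the raised glass sash of the bitters case (the bar on top is its handle) until it is fully shut. Then take the brass key out of its wooden block, push it fully home in the keyhole in the case's roof (its pins are sticky: wiggle the key if it binds), and turn it clockwise (seen from above) a quarter turn to its stop. The lock springs back if let go, so finish still gripping the key, home and turned; leave the glasses and the other bar things where they are.

Things in the scene. Friction and masses are not known exactly. Their poses are not given: they have to be found in the camera images.
- sash (a joint): height in m by which the glass sash of the bitters case is raised: 0 is fully shut (its bottom stop), 0.11 fully up. It slides straight up and down, stays where it is left, takes about 3 N to push down and 10 N to raise.
- case: the fixed glass and brass bitters case, origin at the centre of its underside, z up, +x from its front (sash, towards the robot) to its back. Base 170 x 250 mm (x, y); dark wood roof from x = -75 to 85 mm, its top 190 mm high. Brass sash guide posts 14 x 10 mm, 238 mm high, at x = -84, y = +-117 mm. Sash handle over x = -84, y = 0; keyhole in the roof at x = 30, y = -40 mm.
- sash_handle (a point): centre of the sash's level brass bar handle, 228 mm above the work surface when shut; moves with the sash; axes as the case's. The bar is 12 x 12 mm in section and 124 mm long along y, on two 8 mm posts 55 mm either side of its middle, with 46 mm free below it down to the sash's top rail. When shut, the bar stands 38 mm above the roof, whose edge begins 9 mm behind its middle (+x).
- lock_face (a point): centre of the keyhole's mouth, level with the roof, fixed to the case (same axes). The keyhole is an upright slot 15 x 7 mm, 36 mm deep, long side along x at rest, in a flush steel plug 27 mm square. Opposed pairs of sprung pins reach in from its long sides 10 and 20 mm down: they resist the key with some 5 to 12 N, less when it is rocked a little about the vertical.
- plug (a joint): how far the lock's plug is turned, in rad: 0 at rest, growing clockwise seen from above, stop at 1.571. A spring turns it back (0.03 N m at rest, 0.11 N m at the stop). The key has about 0.17 rad of play in the slot, so the hand turns that much farther than the plug.
- key_bow (a point): centre of the flat head of the brass key, the part to grip: 32 mm wide (x), 9 mm thick (y), 30 mm tall (z up); pinch it across its thickness. At the start the key stands upright in the key block, blade down. It is 73 mm tall, weighs about 70 g and is alike when turned by half a turn about z.
- key_shoulder (a point): the key's shoulder, on its axis 28 mm below the head's centre (same axes). A neck 20 x 9 mm runs up from here to the head, the blade 30 mm down: 12 mm wide (x), 5 mm thick (y), its last 7 mm tapering to 7 x 1.6 mm. The key is fully home when the shoulder rests on the lock face; in the block it rests on the block's top.
- key_block: fixed wooden block 66 x 56 x 42 mm (x, y, z), origin at the centre of its underside, with a 16 x 9 mm slot 36 mm deep, long side along x, in its top in which the key stands. It and the clamp jar may change places.
- clamp_jar: bystander, loose: closed glass jar with clamp lid, 84 mm across (100 mm over the clamp), 124 mm tall; origin at the centre of its underside
- citrus_press: bystander, loose: wooden citrus press of two paddles lying one on the other, 220 x 72 x 46 mm, long along x; origin at the centre of its underside
- julep_strainer: bystander, loose: stainless strainer lying dome up, dome 76 mm across and 18 mm high, flat handle reaching 120 mm along -x; origin under the dome
- jigger: bystander, loose: steel double-cone measure, 44 mm across, 85 mm tall; origin at the centre of its underside
- coupe_a: bystander, loose: etched glass coupe, 94 mm across, 125 mm tall, standing on the clear acrylic tray; origin at the centre of its foot
- coupe_b: bystander, loose: the other coupe, alike, on the same tray

How it is judged:
On the way, in this order (a step that is already met when the one before it is completed fails the run):
1. the sash is fully shut (value of joint sash below 0.008 m and distance between key_shoulder and lock_face above 0.03 m), for 0.2 s.
2. the key is fully home in the keyhole, not yet turned to the stop (distance between key_shoulder and lock_face below 0.005 m and angle between key_shoulder's own z axis and vertical below 0.15 rad and value of joint sash below 0.008 m and value of joint plug below 1 rad), for 0.1 s.
At the end, for the whole second after the job is handed in: The sash is within 8 mm of shut, the key upright (within 0.15 rad) and home (shoulder within 5 mm of the lock face's centre), the plug turned at least 1.25 rad clockwise, and the fingers still hold the key with more than 2 N (distance between key_shoulder and lock_face below 0.005 m and angle between key_shoulder's own z axis and vertical below 0.15 rad and value of joint sash below 0.008 m and value of joint plug above 1.25 rad and contact force between the fingers and key above 2 N); the arm keeps its last pose, push and grip.
It fails at once if a bystander is shoved 3 cm (distance of any of clamp_jar, citrus_press, julep_strainer, jigger, coupe_a, coupe_b from where it was at the start of the episode above 0.03 m).
It fails at once if a bystander is knocked over (tipped 0.5 rad) (angle between any of clamp_jar, citrus_press, julep_strainer, jigger, coupe_a, coupe_b's own z axis and vertical above 0.5 rad).
It also fails if it takes over 59 s, if anything falls off the work surface, if the arm or the gripper's body presses on something with over 40 N, if the wrist force passes 120 N, or if a joint passes its speed limit or range.

ROBOT

A 7-joint arm with a two-finger parallel gripper is mounted at the origin on the work surface. World frame = base frame: x ahead of the robot, y to its left, z up, the work surface at z = 0. Lengths are in m, angles in rad, forces in N, time in s.
With the tool pointing down it reaches from about 0.425 to 0.925 m from the base axis. Payload 6.8 kg.
Tool frame: the origin (TCP) lies on the front face of the gripper's body, between the roots of the fingers; the fingertips stand 73 mm ahead of it and the grasp point (between the pads) lies 54 mm ahead of it; z points along the fingers, x is the direction in which the jaws open and shut, and the axes are right-handed (so a half turn about z gives the same grasp; the last joint's range is limited). The gripper opens to 85 mm and grips with 20 to 120 N. Pads are 22 mm wide; open, the fingers measure 114 mm over their backs; the gripper's body (76 mm by 85 mm) begins 54 mm behind the grasp point. The pads swing forward as they close: fully open they stand 13 mm farther back than shut.
Start: joints at [1.015, 0.477, 0.022, 1.555, -0.011, 1.109, -0.083], TCP at [0.292, -0.608, 0.304] pointing down, gripper open.
Joint ranges: [-2.96, 2.96], [-0.34, 2.1], [-1.41, 1.46], [0.24, 2.44], [-1.37, 4.51], [0.17, 1.92], [-2.96, 2.96]. Speed limits (rad/s): [2.39, 2.39, 3.14, 3.14, 3.14, 3.14, 3.14].

INTERFACE

Orientations are given as a unit quaternion [w, x, y, z].
In Python, from station import get_obs, read_camera, hand_in gives the robot as it stands. The module is installed in compiled form; this text tells all that it offers.
- The arm moves only by the shell command python3 -m creep 'ROWS' [FORCE]. ROWS is JSON, a list that holds one entry, the list of rows, each a list of 7 numbers: the turn, a rotation vector about the tool's x, y, z in rad, then the shift along the tool's x, y, z in m, then the finger opening in m, from 0 to 0.0854. A call has 1 to 20 rows; each row shifts and turns the pose as measured when the row begins, along the tool's axes as they then stand; what a row does not reach is not made up. A row lasts 1/12 s, in which the tool goes at most 41.7 mm and 7.16 degrees, less where a joint would pass 70% of its speed; a pose out of reach is approached as far as the arm can. A call is refused whole if a number of a shift passes 0.0417 or a number of a turn 0.125, either way. A call with a gripper value outside its range is refused whole. The fingers move at their own pace and stop on an object; FORCE is the grip in N (left out, the last holds). Time passes only in rows, so rows that do not move let the fingers close. It gives the time, the measured TCP pose, the force and the opening at its end, in the units of the state.
- get_obs(): the state, without advancing time (a new reading comes with each control period).
- read_camera(name): name is "side" or "top"; returns a dict with "color" (400x640x3 uint8, red, green, blue), "range_z" (400x640 float32, m along the optical axis (not along the pixel's ray), 0 where there is no reading), "fovy" (degrees; the focal length in pixels is half the picture's height over the tangent of half this angle, whatever the lens; pixels are square), "cx", "cy" (the principal point, pixels), "D" ([k1, k2, p1, p2, k3] as OpenCV has them; the pictures are not rectified), "rvec" (rotation vector, rad) and "tvec" (3), from world to camera coordinates, as OpenCV has them. Camera axes: x right, y down, z forward; pixel columns grow to the right and rows downward; lengths in m; the calibration is good to about 2 mm. A picture is of the moment at which its call begins.
- hand_in(): hands the job in, once; it reports no verdict.
The state is a dict: "t": time; "q": joint angles; "joint_vel": joint speeds; "joint_torque": joint torques, N m; "eef_pos": TCP position; "tool_rot": TCP orientation; "contact_force": force on the tool from outside, world axes, zero at the start; "torque": the same for the moment, N m; "gripper_width": opening from 0.0 (shut) to 1.0 (fully open).
Only numpy, scipy, OpenCV 4.12 (cv2) and the standard library are available. Lean on these libraries where they do the work, as an engineer would, in place of code of your own. Each camera call takes 0.05 s, during which the arm holds its last target.

## Working session

There is one attempt and no reset: what is moved stays moved. The work goes in short steps, Python scripts to look and compute and a shell command to move; the robot and the scene stay as the last step left them, time stands still between calls to the robot, and variables do not carry over. Pictures are saved under pics/ and viewed, and the job is handed in when it is done.

```bash
mkdir -p pics
cat > h.py <<'E'
import numpy as np, cv2
from station import *
def snap(n,f):
    c=read_camera(n); np.savez(''+f+'.npz',**{k:np.array(v) for k,v in c.items()})
    cv2.imwrite('pics/'+f+'.png',c['color'][:,:,::-1]); return c
def load(f): return dict(np.load(''+f+'.npz'))
def KM(c):
    f=200/np.tan(np.radians(float(c['fovy']))/2)
    return np.array([[f,0,float(c['cx'])],[0,f,float(c['cy'])],[0,0,1]])
def ray(c,u,v):
    p=cv2.undistortPoints(np.array([[[u,v]]],float),KM(c),np.array(c['D'],float)).ravel()
    R=cv2.Rodrigues(np.array(c['rvec'],float))[0]; t=np.array(c['tvec'],float).ravel()
    return R.T@np.array([p[0],p[1],1]), -R.T@t
def atz(c,u,v,z):
    d,o=ray(c,u,v); return o+d*(z-o[2])/d[2]
def dep(c,u,v):
    d,o=ray(c,u,v); return o+d*float(c['range_z'][int(round(v)),int(round(u))])
def proj(c,P):
    return cv2.projectPoints(np.array(P,float).reshape(-1,1,3),np.array(c['rvec'],float),np.array(c['tvec'],float),KM(c),np.array(c['D'],float))[0].reshape(-1,2)
def crop(f,x0,y0,x1,y1,k,g):
    im=cv2.imread('pics/'+f+'.png')[y0:y1,x0:x1]
    cv2.imwrite('pics/'+g+'.png',cv2.resize(im,None,fx=k,fy=k,interpolation=cv2.INTER_CUBIC))
E
python3 - <<'E'
from h import *
snap('top','t0'); snap('side','s0'); o=get_obs(); print(o)
E
```

```text
{'t': 0.1, 'q': array([ 1.01489978,  0.47773894,  0.02233052,  1.5563775 , -0.01147487,
        1.10927093, -0.08310046]), 'joint_vel': array([-0.00028995, -0.00293237,  0.00043148, -0.00317711, -0.00023542,
        0.00070702,  0.00121819]), 'joint_torque': array([ 5.37100175e-03, -5.97758746e+01,  1.61434550e+00, -2.81950629e+01,
        1.29489176e-02,  4.98755457e-03, -4.49666902e-05]), 'eef_pos': array([ 0.29207875, -0.60806979,  0.30299766]), 'tool_rot': array([-3.83353463e-04,  8.46468138e-01, -5.32438726e-01, -7.39878550e-04]), 'contact_force': array([-0.62116551,  0.56257671, -0.18695428]), 'torque': array([ 0.00716754,  0.04822315, -0.04142253]), 'gripper_width': 1.0008477937048783}
```

View pics/t0.png

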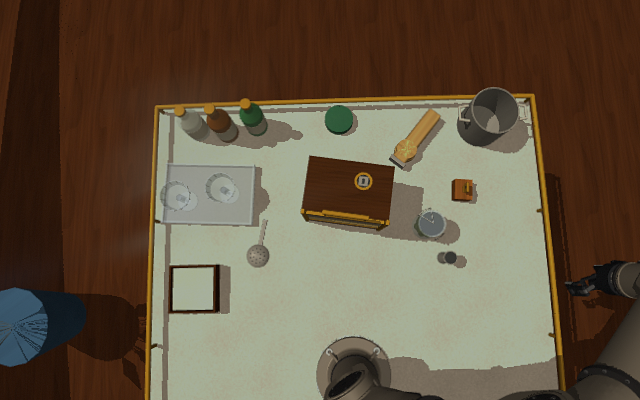

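View pics/s0.png

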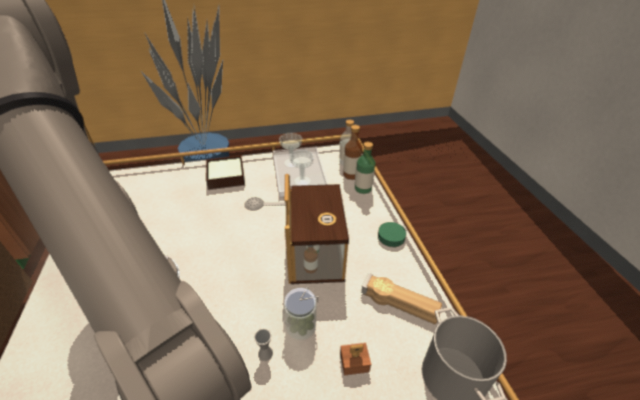

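The top view shows the case around (348,192), keyhole at (363,181), sash handle around (340,216), key block at (462,190), jar at (431,224) and jigger at (447,258). I'll enlarge these.

Run:
```python
from h import *
crop('t0',295,150,405,235,7,'t0a'); crop('t0',420,165,490,270,5,'t0b'); crop('s0',270,165,410,395,2.6,'s0a')
c=load('t0')
for u,v in [(363,181),(309,158),(393,166),(462,190),(431,224)]: print((u,v),dep(c,u,v).round(4))
print(ray(c,0,0)[1], ray(load('s0'),0,0)[1])
```

```text
(363, 181) [ 0.5805 -0.0411  0.1877]
(309, 158) [0.6526 0.1127 0.1901]
(393, 166) [ 0.6218 -0.1295  0.1893]
(462, 190) [ 0.5697 -0.3732  0.0441]
(431, 224) [ 0.4563 -0.2447  0.1237]
[0.35918729 0.06049339 1.32024216] [ 0.37775068 -0.78779331  0.91288435]
```

View pics/t0a.png

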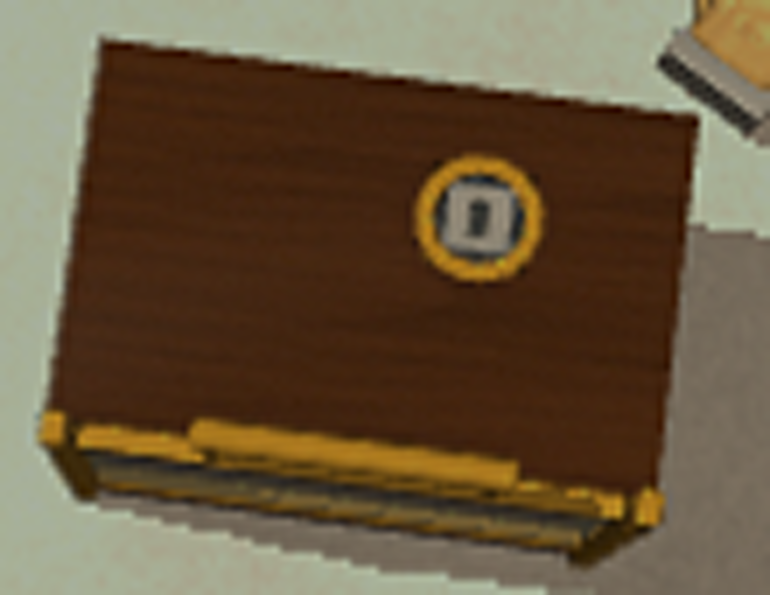

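View pics/t0b.png

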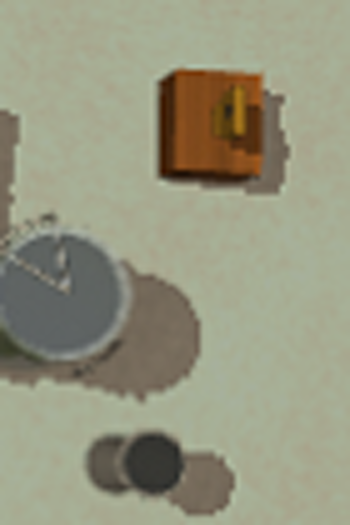

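View pics/s0a.png

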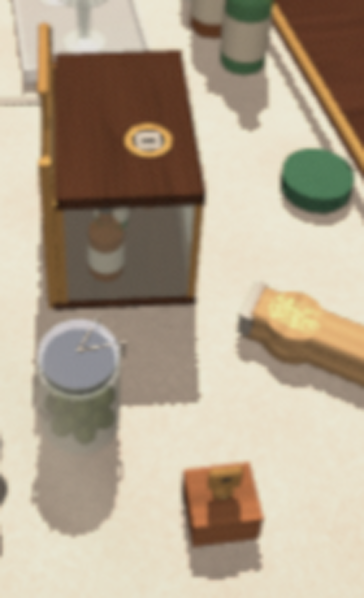

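Run:
```python
from h import *
from scipy.optimize import least_squares
c=load('t0'); f=lambda X,Y,x0,y0,k:(x0+(X+.5)/k-.5,y0+(Y+.5)/k-.5)
A=lambda X,Y:f(X,Y,295,150,7)
pts=[(102,38,.19),(697,118,.19),(480,218,.19),(53,424,.238),(651,502,.238)]
W=np.array([atz(c,*A(X,Y),z)[:2] for X,Y,z in pts]); print(W.round(4))
L=np.array([[.085,.125],[.085,-.125],[.03,-.04],[-.084,.117],[-.084,-.117]])
R=lambda a:np.array([[np.cos(a),-np.sin(a)],[np.sin(a),np.cos(a)]])
for idx in ([0,1,2,3,4],[2,3,4]):
    s=least_squares(lambda p:(L[idx]@R(p[2]).T+p[:2]-W[idx]).ravel(),[.56,0,0])
    p=s.x; print('case',p.round(4),s.fun.reshape(-1,2).round(4)); print('keyhole',(R(p[2])@[.03,-.04]+p[:2]).round(4),'handle',(R(p[2])@[-.084,0]+p[:2]).round(4))
# handle height
for X in (230,300,350,420,480):
    Y=440+(X-230)*.13-0
    u,v=A(X,Y-6); print('h',(u,v),dep(c,u,v).round(4), float(c['range_z'][int(round(v)),int(round(u))]))
B=lambda X,Y:f(X,Y,420,165,5)
for X,Y in [(237,110),(238,95),(240,125),(225,118)]: print('key',dep(c,*B(X,Y)).round(4))
for n,X,Y,z in [('b',178,68,.042),('b',263,75,.042),('b',263,178,.042),('b',176,176,.042),('jigtop',155,463,.085),('jar',65,295,.124)]: print(n,atz(c,*B(X,Y),z).round(4))
```

```text
[[ 0.6616  0.1121]
 [ 0.6203 -0.1326]
 [ 0.5809 -0.0414]
 [ 0.4949  0.1322]
 [ 0.4578 -0.0984]]
case [ 0.5581  0.0033 -0.1638] [[ 0.0007  0.0007]
 [ 0.0013 -0.0013]
 [ 0.0003  0.0003]
 [-0.0006  0.0003]
 [-0.0017 -0.    ]]
keyhole [ 0.5812 -0.041 ] handle [0.4752 0.017 ]
case [ 0.5587  0.0032 -0.1623] [[ 0.001   0.0002]
 [-0.0001  0.0001]
 [-0.0009 -0.0003]]
keyhole [ 0.5819 -0.0411] handle [0.4758 0.0168]
h (327.42857142857144, 211.57142857142856) [0.4836 0.0634 0.2831] 1.0437723398208618
h (337.42857142857144, 212.87142857142857) [0.4795 0.0374 0.2824] 1.0435025691986084
h (344.57142857142856, 213.8) [0.4764 0.019  0.2836] 1.0417147874832153
h (354.57142857142856, 215.1) [ 0.4723 -0.0068  0.2838] 1.0405791997909546
h (363.1428571428571, 216.21428571428572) [ 0.4688 -0.029   0.2829] 1.0406677722930908
key [ 0.574  -0.3775  0.0807]
key [ 0.5823 -0.3764  0.0878]
key [ 0.5636 -0.3769  0.0854]
key [ 0.5701 -0.3715  0.0749]
b [ 0.6096 -0.3548  0.042 ]
b [ 0.6034 -0.4102  0.042 ]
b [ 0.5357 -0.4044  0.042 ]
b [ 0.5387 -0.3479  0.042 ]
jigtop [ 0.3562 -0.308   0.085 ]
jar [ 0.4573 -0.2495  0.124 ]
```

Case: centre (0.558, 0.003), yaw −0.163; keyhole (0.581, −0.041); bar top at z≈0.283, so the sash is raised ~49 mm. The fit agrees with the given sizes to about 1.5 mm. Key is at about (0.573, −0.377), top 0.087 (expected 0.085). I'll lift and move towards the handle.

```bash
cat > go.py <<'E'
import sys
from h import *
from scipy.spatial.transform import Rotation as Ro
def st():
    o=get_obs(); q=o['tool_rot']; return o,Ro.from_quat([q[1],q[2],q[3],q[0]])
def to(x,y,z,hd):
    """tool shift and turn to bring TCP to x,y,z, tool down, tool x heading hd deg"""
    o,R=st(); a=np.radians(hd)
    X=np.array([np.cos(a),np.sin(a),0]);Z=np.array([0,0,-1]);T=Ro.from_matrix(np.array([X,np.cross(Z,X),Z]).T)
    M=R.as_matrix()
    print('t',round(o['t'],2),'pos',o['eef_pos'].round(4),'head',round(np.degrees(np.arctan2(M[1,0],M[0,0])),1),'tilt',M[:,2].round(3),'F',o['contact_force'].round(1),'w',round(o['gripper_width'],3),'q7',round(o['q'][6],2))
    print('shift',(M.T@(np.array([x,y,z])-o['eef_pos'])).round(4),'turn',(R.inv()*T).as_rotvec().round(4))
if __name__=='__main__': to(*map(float,sys.argv[1:5]))
E
python3 -m creep '[[[0,0,0,0,0,-0.0417,0],[0,0,0,0,0,-0.0417,0],[0,0,0,0,0,-0.0417,0],[0,0,0,-0.031,-0.0275,0,0],[0,0,0,-0.031,-0.0275,0,0],[0,0,0,-0.031,-0.0275,0,0],[0,0,0,-0.031,-0.0275,0,0],[0,0,0,-0.031,-0.0275,0,0],[0,0,0,-0.031,-0.0275,0,0],[0,0,0,-0.031,-0.0275,0,0],[0,0,0,-0.031,-0.0275,0,0],[0,0,0,-0.031,-0.0275,0,0],[0,0,0,-0.031,-0.0275,0,0],[0,0,0,-0.031,-0.0275,0,0],[0,0,0,-0.031,-0.0275,0,0]]]'
python3 go.py 0.4755 0.017 0.42 80.7
```

```text
t: 1.35
eef_pos: [0.4252, -0.1318, 0.4288]
tool_rot: [0.001, 0.842, -0.54, -0.005]
contact_force: [0.9, -0.5, 0.3]
gripper_width: 0.001
t 1.35 pos [ 0.4252 -0.1318  0.4288] head -65.4 tilt [-0.009  0.003 -1.   ] F [ 0.9 -0.5  0.3] w 0.001 q7 -0.98
shift [-0.1142 -0.1078  0.0087] turn [-0.0055  0.0115 -2.5492]
```

```bash
python3 -m creep '[[[0,0,0,-0.0305,-0.0285,0,0],[0,0,0,-0.0305,-0.0285,0,0],[0,0,0,-0.0305,-0.0285,0,0],[0,0,0,-0.018,-0.017,0,0],[0,0,-0.124,0,0,0,0],[0,0,-0.124,0,0,0,0],[0,0,-0.124,0,0,0,0],[0,0,-0.124,0,0,0,0],[0,0,-0.124,0,0,0,0],[0,0,-0.124,0,0,0,0],[0,0,-0.124,0,0,0,0],[0,0,-0.124,0,0,0,0],[0,0,-0.124,0,0,0,0],[0,0,-0.124,0,0,0,0],[0,0,-0.124,0,0,0,0],[0,0,-0.124,0,0,0,0],[0,0,-0.124,0,0,0,0],[0,0,-0.124,0,0,0,0],[0,0,-0.124,0,0,0,0],[0,0,-0.124,0,0,0,0]]]'
python3 go.py 0.4755 0.017 0.40 80.7
```

```text
t: 3.02
eef_pos: [0.4672, 0.0253, 0.4227]
tool_rot: [-0.006, 0.908, 0.419, -0.008]
contact_force: [-0.1, 0.1, 0.2]
gripper_width: -0.0
t 3.02 pos [0.4672 0.0253 0.4227] head 49.5 tilt [-0.021  0.004 -1.   ] F [-0.1  0.1  0.2] w -0.0 q7 0.64
shift [-0.0007  0.0121  0.0225] turn [-0.0209  0.0047 -0.5439]
```

```bash
python3 -m creep '[[[-0.007,0.001,-0.122,0,0,0.005,0],[-0.007,0.001,-0.122,0,0,0.005,0],[-0.007,0.001,-0.122,0,0,0.005,0],[0,0,-0.122,0,0,0.005,0],[0,0,-0.06,0,0,0,0],[0,0,0,0,0,0,0]]]'
python3 go.py 0.4755 0.017 0.385 80.7
```

```text
t: 3.52
eef_pos: [0.4654, 0.0248, 0.3999]
tool_rot: [0.0, 0.754, 0.657, -0.003]
contact_force: [1.0, 1.2, 1.1]
gripper_width: 0.003
t 3.52 pos [0.4654 0.0248 0.3999] head 82.1 tilt [-0.005 -0.004 -1.   ] F [1.  1.2 1.1] w 0.003 q7 1.19
shift [-0.0063  0.0111  0.0149] turn [-0.0039  0.0047  0.0246]
```

```bash
python3 -m creep '[[[-0.003,0.004,0.02,-0.006,0.0111,0,0],[0,0,0,0,0,0,0],[0,0,0,0,0,0.015,0],[0,0,0,0,0,0.015,0],[0,0,0,0,0,0,0]]]'
python3 go.py 0.4755 0.017 0.307 80.7; python3 -c "
from h import *
snap('side','s1');crop('s1',240,80,400,290,3,'s1a')"
```

```text
t: 3.93
eef_pos: [0.4779, 0.0154, 0.3695]
tool_rot: [0.0, 0.765, 0.644, 0.0]
contact_force: [0.0, 0.5, -0.1]
gripper_width: -0.004
t 3.93 pos [0.4779 0.0154 0.3695] head 80.2 tilt [ 0.001 -0.    -1.   ] F [ 0.   0.5 -0.1] w -0.004 q7 1.16
shift [ 0.0012 -0.0027  0.0625] turn [ 0.0012 -0.     -0.0096]
```

View pics/s1a.png

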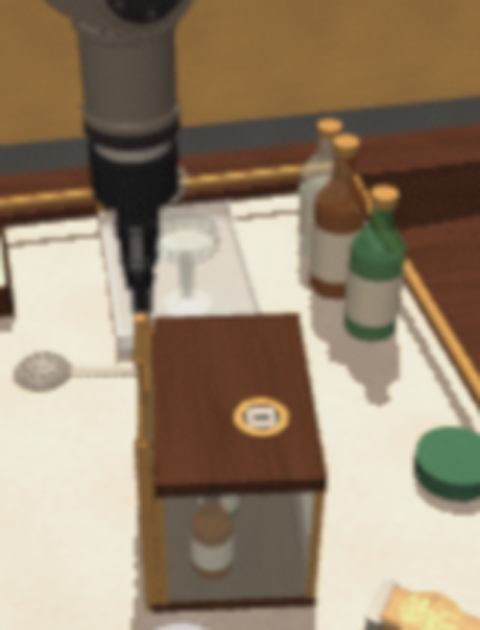

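The side view shows the shut fingers just above the bar, around crop (140,310). Next I'll push down in small steps.

```bash
python3 -m creep '[[[0,0,0,0.001,-0.002,0.01,0],[0,0,0,0,0,0.01,0],[0,0,0,0,0,0.01,0],[0,0,0,0,0,0.01,0],[0,0,0,0,0,0.01,0],[0,0,0,0,0,0.01,0]]]'
python3 go.py 0.4755 0.017 0.307 80.7
```

```text
t: 4.48
eef_pos: [0.4781, 0.0171, 0.3105]
tool_rot: [0.003, 0.766, 0.643, 0.003]
contact_force: [-0.8, -0.9, 4.3]
gripper_width: -0.001
t 4.48 pos [0.4781 0.0171 0.3105] head 80.0 tilt [ 0.008 -0.001 -1.   ] F [-0.8 -0.9  4.3] w -0.001 q7 1.1
shift [-0.0006 -0.0026  0.0035] turn [ 0.008  -0.0002 -0.0127]
```

```bash
python3 -m creep '[[[0,0,0,0,0,0.006,0],[0,0,0,0,0,0.006,0],[0,0,0,0,0,0.006,0],[0,0,0,0,0,0.004,0]]]'
python3 go.py 0.4755 0.017 0.307 80.7
```

```text
t: 4.82
eef_pos: [0.4785, 0.0181, 0.3064]
tool_rot: [0.007, 0.767, 0.641, -0.002]
contact_force: [-14.9, -2.5, 30.1]
gripper_width: 0.0
t 4.82 pos [0.4785 0.0181 0.3064] head 79.8 tilt [ 0.006 -0.014 -1.   ] F [-14.9  -2.5  30.1] w 0.0 q7 1.08
shift [-0.0016 -0.0028 -0.0006] turn [ 0.0083  0.0128 -0.0157]
```

```bash
python3 -m creep '[[[0,0,0,0,0,0.003,0],[0,0,0,0,0,-0.01,0],[0,0,0,0,0,-0.04,0.04],[0,0,0,0,0,-0.04,0.04]]]'
python3 go.py 0.575 -0.377 0.20 85
python3 - <<'E'
from h import *
c=snap('top','t1'); s=snap('side','s2')
crop('t1',290,150,480,240,4,'t1a'); crop('s2',335,335,385,385,12,'s2b'); crop('s2',270,165,360,300,4,'s2a')
E
```

```text
t: 5.15
eef_pos: [0.4747, 0.0191, 0.3913]
tool_rot: [0.005, 0.767, 0.642, -0.008]
contact_force: [1.1, -0.3, -0.2]
gripper_width: 0.273
t 5.15 pos [0.4747 0.0191 0.3913] head 79.8 tilt [-0.006 -0.017 -1.   ] F [ 1.1 -0.3 -0.2] w 0.273 q7 1.14
shift [-0.3688  0.1691  0.1974] turn [-0.0033  0.0175 -0.0901]
```

View pics/t1a.png

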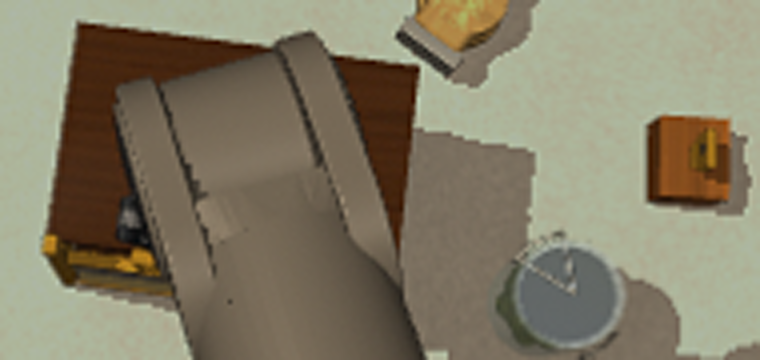

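View pics/s2b.png

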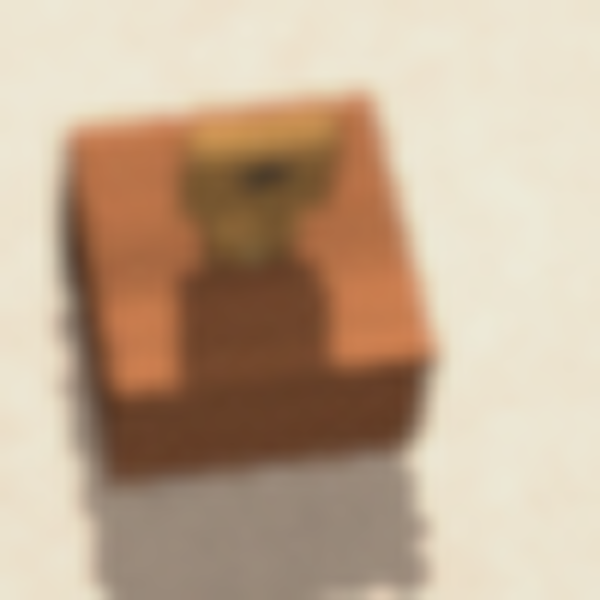

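View pics/s2a.png

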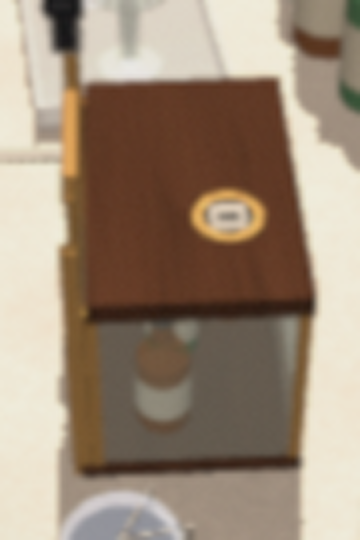

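Run:
```python
from h import *
f=lambda X,Y,x0,y0,k:(x0+(X+.5)/k-.5,y0+(Y+.5)/k-.5)
c=load('t0'); s=load('s2')
print('key top', [atz(c,*f(X,Y,420,165,5),.085).round(4)[:2] for X,Y in [(238,111),(239,88),(238,135)]])
print('key side', [atz(s,*f(X,Y,335,335,12),.085).round(4)[:2] for X,Y in [(265,138),(190,140),(343,136)]])
print('block side', [atz(s,*f(X,Y,335,335,12),.042).round(4)[:2] for X,Y in [(70,130),(375,98),(435,357),(115,395)]])
print('hole side', [atz(s,*f(X,Y,270,165,4),.19).round(4)[:2] for X,Y in [(229,215)]])
# projections
a=-.087;
for p,nm in (((.574,-.377),'k'),):
  print(proj(s,[[.574,-.377,.085]]),proj(c,[[.574,-.377,.085]]))
# roof corners side
print('roof side',[atz(s,*f(X,Y,270,165,4),.19).round(4)[:2] for X,Y in [(277,80),(313,302)]])
crop('t0',445,175,480,205,20,'t0k')
crop('t0',350,168,378,194,20,'t0h'); crop('s2',310,205,345,232,20,'s2h')
```

```text
key top [array([ 0.5726, -0.3766]), array([ 0.5873, -0.3785]), array([ 0.5574, -0.3753])]
key side [array([ 0.5729, -0.3792]), array([ 0.5582, -0.3765]), array([ 0.5882, -0.3821])]
block side [array([ 0.5436, -0.3477]), array([ 0.6084, -0.3545]), array([ 0.6025, -0.4091]), array([ 0.5375, -0.4029])]
hole side [array([ 0.5814, -0.0395])]
[[356.78296524 345.08474304]] [[467.29558191 186.3697091 ]]
roof side [array([0.6584, 0.1085]), array([ 0.6166, -0.1362])]
```

View pics/t0k.png

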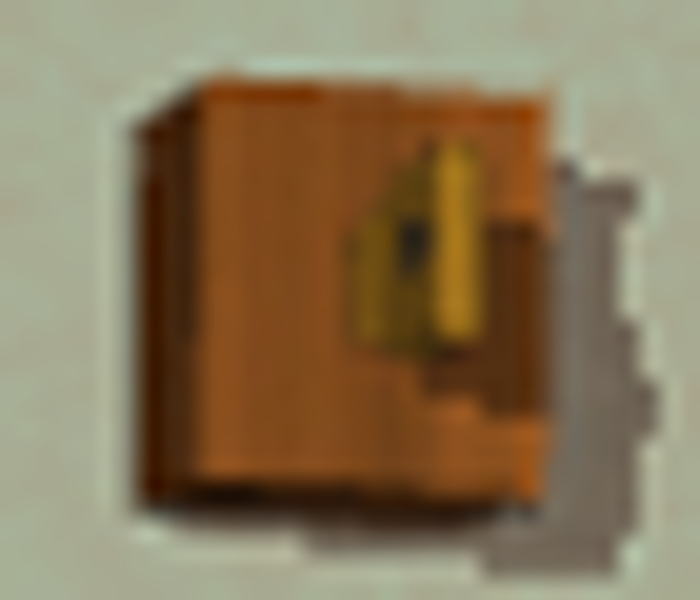

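View pics/t0h.png

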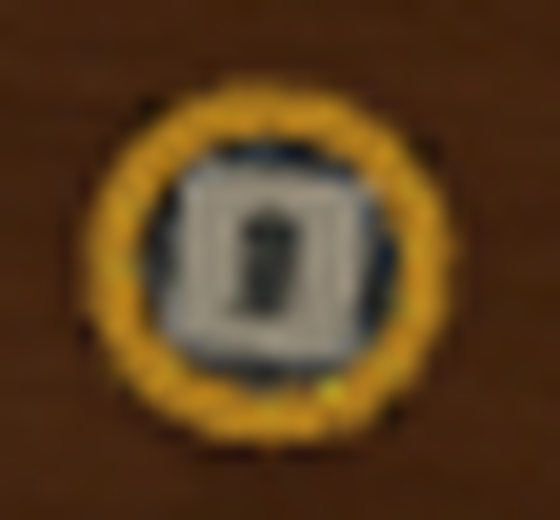

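View pics/s2h.png

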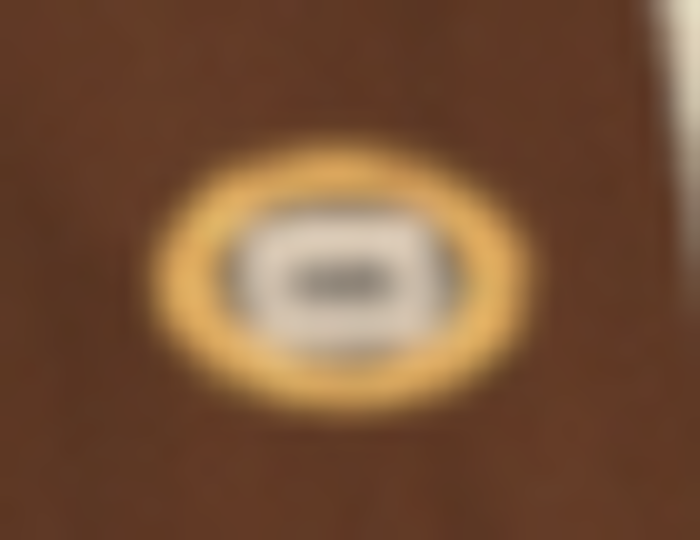

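```bash
python3 -m creep '[[[0,0.008,-0.04,-0.037,0.0165,0,0.05],[0,0.008,-0.04,-0.037,0.0165,0,0.05],[0,0,0,-0.037,0.015,0,0.05],[0,0,0,-0.037,0.015,0,0.05],[0,0,0,-0.037,0.015,0,0.05],[0,0,0,-0.037,0.015,0,0.05],[0,0,0,-0.037,0.013,0.01,0.05],[0,0,0,-0.037,0.013,0.01,0.05],[0,0,0,-0.037,0.013,0.01,0.05],[0,0,0,-0.02,0.01,0.02,0.05],[0,0,0,0,0,0.03,0.05],[0,0,0,0,0,0.03,0.05]]]'
python3 go.py 0.573 -0.378 0.20 84.3
```

```text
t: 6.25
eef_pos: [0.5934, -0.3605, 0.2769]
tool_rot: [0.012, 0.737, 0.675, 0.005]
contact_force: [0.0, 0.8, -0.1]
gripper_width: 0.585
t 6.25 pos [ 0.5934 -0.3605  0.2769] head 84.9 tilt [ 0.024 -0.01  -1.   ] F [ 0.   0.8 -0.1] w 0.585 q7 1.77
shift [-0.0186 -0.0207  0.0766] turn [0.0249 0.0079 0.0114]
```

```bash
python3 -m creep '[[[0.012,0.004,0.006,-0.0185,-0.0207,0.02,0.05],[0.012,0.004,0.006,0,0,0.03,0.05],[0,0,0,0,0,0.02,0.05],[0,0,0,0,0,0,0.05]]]'
python3 go.py 0.573 -0.378 0.125 84.3
```

```text
t: 6.58
eef_pos: [0.5666, -0.3778, 0.1875]
tool_rot: [-0.007, 0.742, 0.67, -0.002]
contact_force: [-1.3, 1.4, -0.5]
gripper_width: 0.587
t 6.58 pos [ 0.5666 -0.3778  0.1875] head 84.1 tilt [-0.013  0.007 -1.   ] F [-1.3  1.4 -0.5] w 0.587 q7 1.77
shift [0.0001 0.0072 0.0624] turn [-0.0134 -0.006  -0.0028]
```

```bash
python3 -m creep '[[[-0.01,-0.005,0,0,0.006,0.01,0.04],[-0.003,0,0,0,0.001,0.015,0.03],[0,0,0,0,0,0.015,0.03],[0,0,0,0,0,0.01,0.03],[0,0,0,0,0,0,0.03]]]'
python3 go.py 0.573 -0.378 0.125 84.3
python3 - <<'E'
from h import *
c=snap('top','t2'); s=snap('side','s3')
crop('t2',420,150,500,230,6,'t2a'); crop('s3',310,300,410,395,6,'s3a')
E
```

```text
t: 7.0
eef_pos: [0.5741, -0.377, 0.1321]
tool_rot: [-0.001, 0.742, 0.671, 0.001]
contact_force: [-0.7, -0.1, -1.0]
gripper_width: 0.349
t 7.0 pos [ 0.5741 -0.377   0.1321] head 84.2 tilt [-0.     0.003 -1.   ] F [-0.7 -0.1 -1. ] w 0.349 q7 1.74
shift [-0.0011 -0.001   0.0071] turn [-0.0007 -0.0027 -0.0015]
```

View pics/s3a.png

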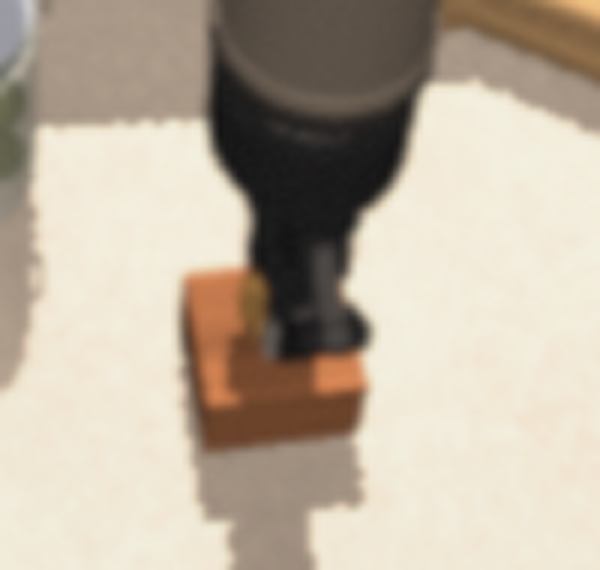

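The shut-ish fingers straddle the key, whose left edge shows at crop (255,300), so the alignment looks right. I'll lower and grip.

```bash
python3 -m creep '[[[0,0,0,-0.001,-0.001,0.007,0.03],[0,0,0,0,0,0.002,0],[0,0,0,0,0,0,0],[0,0,0,0,0,0,0],[0,0,0,0,0,0,0]]]' 60
python3 go.py 0.573 -0.378 0.125 84.3
```

```text
t: 7.52
eef_pos: [0.5759, -0.3789, 0.1285]
tool_rot: [0.003, 0.742, 0.671, 0.002]
contact_force: [0.2, 0.3, -0.3]
gripper_width: 0.096
t 7.52 pos [ 0.5759 -0.3789  0.1285] head 84.2 tilt [ 0.007 -0.001 -1.   ] F [ 0.2  0.3 -0.3] w 0.096 q7 1.74
shift [ 0.0006 -0.003   0.0034] turn [ 0.0075  0.0004 -0.0015]
```

```bash
python3 -m creep '[[[0,0,0,0,0,-0.015,0],[0,0,0,0,0,-0.02,0],[0,0,0,0,0,-0.03,0],[0,0,0,0,0,-0.04,0],[0,0,0,0,0,-0.04,0],[0,0,0,0,0,-0.04,0],[0,0,0,0,0,-0.04,0],[0,0,0,0,0,-0.03,0],[0,0,0,0,0,0,0]]]'
python3 go.py 0.5812 -0.0405 0.36 80.7
python3 - <<'E'
from h import *
s=snap('side','s4');crop('s4',280,180,440,390,2.8,'s4a')
E
```

```text
t: 8.27
eef_pos: [0.5721, -0.3777, 0.4025]
tool_rot: [0.003, 0.742, 0.671, 0.002]
contact_force: [0.1, 0.4, 0.1]
gripper_width: 0.097
t 8.27 pos [ 0.5721 -0.3777  0.4025] head 84.3 tilt [ 0.008 -0.002 -1.   ] F [0.1 0.4 0.1] w 0.097 q7 1.83
shift [ 0.3365 -0.025   0.0419] turn [0.0085 0.0007 0.0623]
```

View pics/s4a.png

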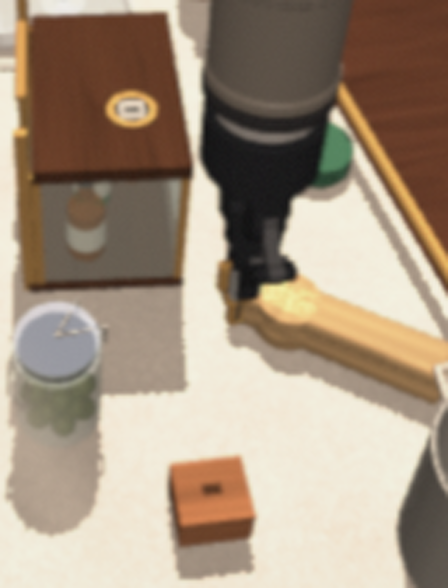

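Key gripped and out (block slot empty at crop (211,489)). I'll carry it over the keyhole.

```bash
python3 -m creep '[[[0.004,0,0.03,0.03,-0.002,0,0],[0.004,0,0.03,0.038,-0.003,0,0],[0,0,0,0.038,-0.003,0,0],[0,0,0,0.038,-0.003,0,0],[0,0,0,0.038,-0.003,0,0],[0,0,0,0.038,-0.003,0,0],[0,0,0,0.038,-0.003,0,0],[0,0,0,0.038,-0.003,0,0],[0,0,0,0.03,-0.003,0,0],[0,0,0,0.01,0,0.01,0],[0,0,0,0,0,0.01,0],[0,0,0,0,0,0,0]]]'
python3 go.py 0.5812 -0.0405 0.36 80.7
```

```text
t: 9.32
eef_pos: [0.5903, -0.0292, 0.3722]
tool_rot: [-0.004, 0.764, 0.645, -0.007]
contact_force: [0.2, -0.5, -1.5]
gripper_width: 0.094
t 9.32 pos [ 0.5903 -0.0292  0.3722] head 80.4 tilt [-0.015 -0.003 -1.   ] F [ 0.2 -0.5 -1.5] w 0.094 q7 1.19
shift [-0.0126 -0.0069  0.0124] turn [-0.014   0.0053 -0.0051]
```

```bash
python3 -m creep '[[[-0.014,0.005,-0.005,-0.0126,-0.004,0.01,0],[0,0,0,0,0,0.015,0],[0,0,0,0,0,0.01,0],[0,0,0,0,0,0,0]]]'
python3 go.py 0.584 -0.041 0.322 80.7
python3 - <<'E'
from h import *
s=snap('side','s5');crop('s5',290,150,370,250,6,'s5a')
s=snap('top','t5');crop('t5',320,150,400,230,6,'t5a')
E
```

```text
t: 9.65
eef_pos: [0.5823, -0.0473, 0.3343]
tool_rot: [-0.0, 0.764, 0.645, -0.002]
contact_force: [-0.5, 0.1, -0.4]
gripper_width: 0.094
t 9.65 pos [ 0.5823 -0.0473  0.3343] head 80.4 tilt [-0.003 -0.003 -1.   ] F [-0.5  0.1 -0.4] w 0.094 q7 1.21
shift [0.0065 0.0006 0.0123] turn [-0.003   0.0033 -0.0054]
```

View pics/s5a.png

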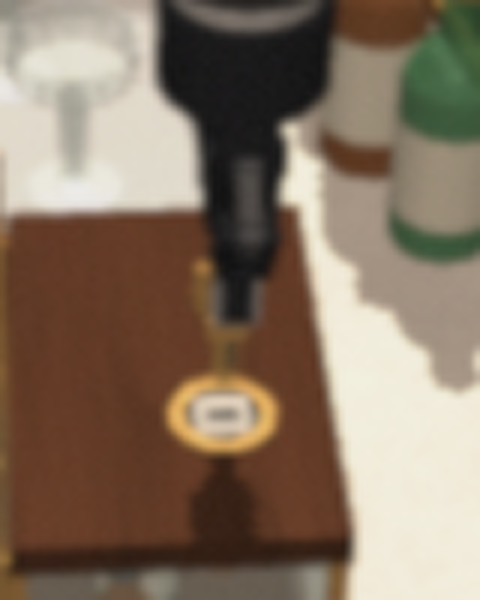

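View pics/t5a.png

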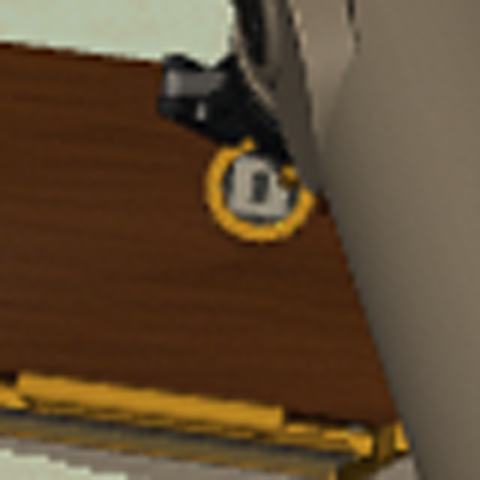

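Run:
```python
from h import *
s=load('s5'); crop('s5',310,190,345,225,20,'s5b')
f=lambda P:((proj(s,P)-[310,190]+.5)*20-.5).round(0)
b=np.array([.5823,-.0473,.3343])
for dy in (-.004,0.,.003):
  a=np.radians(80.4); ty=np.array([np.sin(a),-np.cos(a),0])
  k=b+dy*ty
  print(dy,k[:2], 'tip',f(k-[0,0,.1165]),'blade -7',f(k-[0,0,.1095]),'shoulder',f(k-[0,0,.0865]),'bow bottom',f(k-[0,0,.0735]))
print('hole',f([[.5812,-.0405,.19]]))
```

```text
-0.004 [ 0.57835602 -0.04663293] tip [[343. 471.]] blade -7 [[344. 434.]] shoulder [[348. 312.]] bow bottom [[350. 241.]]
0.0 [ 0.5823 -0.0473] tip [[371. 470.]] blade -7 [[372. 433.]] shoulder [[376. 311.]] bow bottom [[379. 240.]]
0.003 [ 0.58525799 -0.04780031] tip [[392. 469.]] blade -7 [[393. 433.]] shoulder [[398. 310.]] bow bottom [[400. 240.]]
hole [[347. 582.]]
```

View pics/s5b.png

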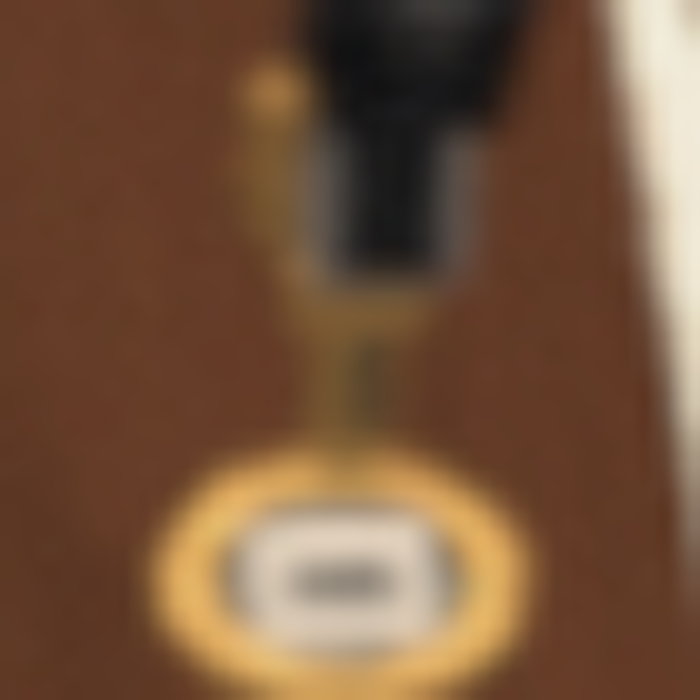

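```bash
python3 -m creep '[[[-0.003,0.003,-0.005,0.0067,-0.0005,0,0],[0,0,0,0,0,0.01,0],[0,0,0,0,0,0.004,0],[0,0,0,0,0,0,0]]]'
python3 go.py 0.583 -0.0405 0.3065 80.7
python3 - <<'E'
from h import *
s=snap('side','s6');crop('s6',310,190,345,225,20,'s6b')
s=snap('top','t6');crop('t6',345,165,380,200,15,'t6a')
E
```

```text
t: 10.08
eef_pos: [0.5856, -0.0394, 0.3236]
tool_rot: [0.002, 0.762, 0.647, 0.003]
contact_force: [-0.2, 0.1, -0.6]
gripper_width: 0.094
t 10.08 pos [ 0.5856 -0.0394  0.3236] head 80.7 tilt [ 0.008  0.001 -1.   ] F [-0.2  0.1 -0.6] w 0.094 q7 1.2
shift [-0.0015 -0.0025  0.0171] turn [ 0.0073 -0.0018 -0.0003]
```

View pics/s6b.png

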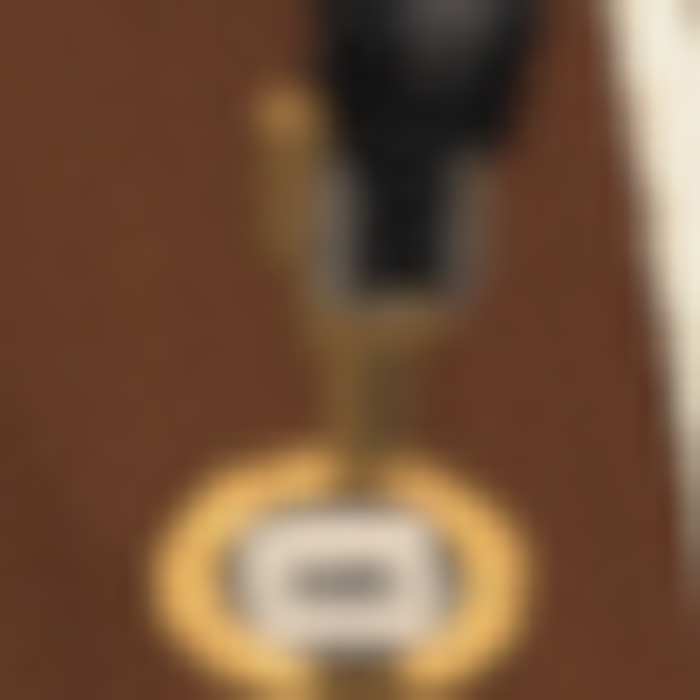

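View pics/t6a.png

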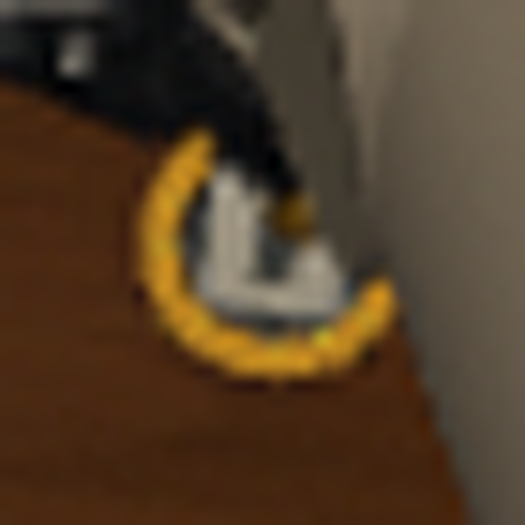

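```bash
python3 -m creep '[[[0.006,-0.002,0,-0.0012,-0.0022,0.004,0],[0,0,0,0,0,0.005,0],[0,0,0,0,0,0,0]]]'
python3 go.py 0.583 -0.0405 0.3065 80.7
python3 - <<'E'
from h import *
s=snap('side','s7');crop('s7',310,190,345,225,20,'s7b')
E
```

```text
t: 10.43
eef_pos: [0.5834, -0.0404, 0.3148]
tool_rot: [0.001, 0.762, 0.647, 0.0]
contact_force: [-0.3, -0.1, -0.4]
gripper_width: 0.091
t 10.43 pos [ 0.5834 -0.0404  0.3148] head 80.7 tilt [ 0.002 -0.001 -1.   ] F [-0.3 -0.1 -0.4] w 0.091 q7 1.2
shift [-0.0001 -0.0004  0.0083] turn [ 0.0019  0.0006 -0.0004]
```

View pics/s7b.png

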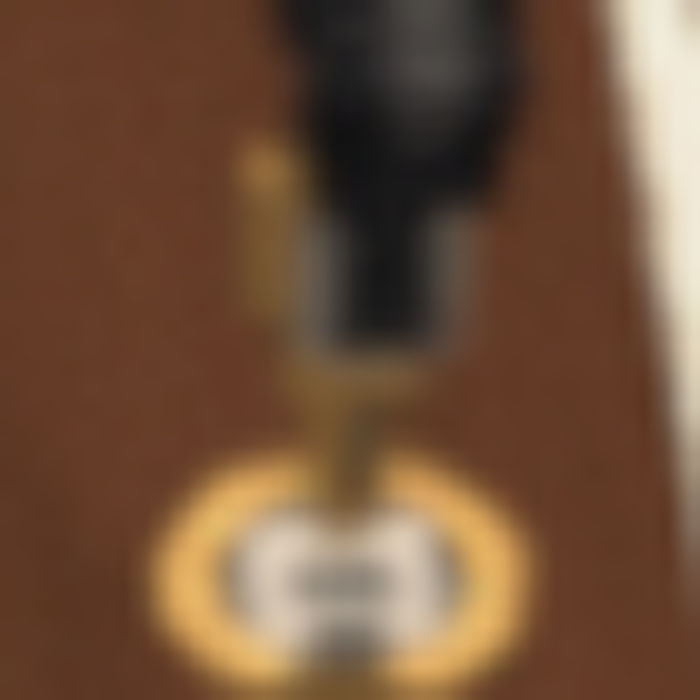

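```bash
python3 -m creep '[[[0.001,0,0,-0.0005,-0.0003,0.005,0],[0,0,0,0,0,0.005,0],[0,0,0,0,0,0.003,0]]]'
python3 go.py 0.583 -0.0405 0.3065 80.7
python3 - <<'E'
from h import *
s=snap('side','s8');crop('s8',310,190,345,225,20,'s8b')
E
```

```text
t: 10.73
eef_pos: [0.5835, -0.041, 0.3019]
tool_rot: [0.001, 0.762, 0.647, 0.001]
contact_force: [-0.7, 0.9, -0.1]
gripper_width: 0.092
t 10.73 pos [ 0.5835 -0.041   0.3019] head 80.7 tilt [ 0.003 -0.001 -1.   ] F [-0.7  0.9 -0.1] w 0.092 q7 1.19
shift [ 0.0004 -0.0006 -0.0046] turn [ 0.0028  0.0004 -0.0006]
```

View pics/s8b.png

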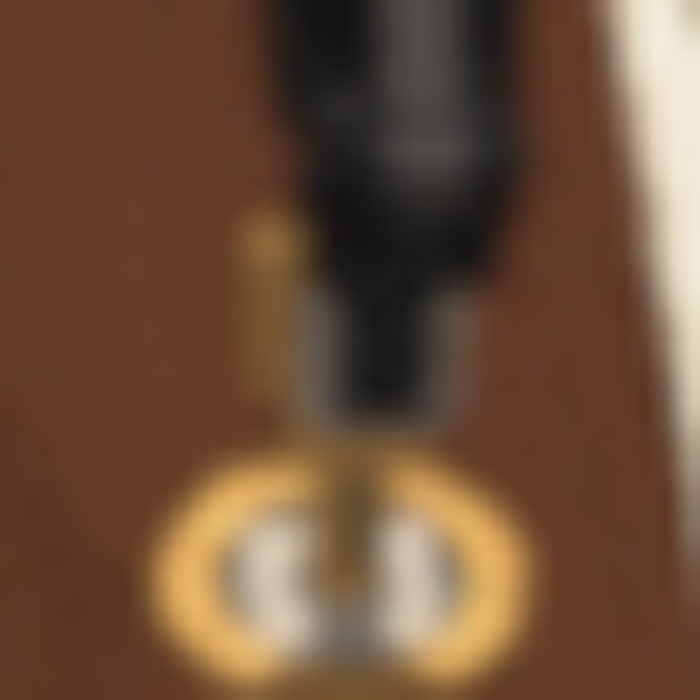

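Tip appears centred at the slot (343,595), no force. I'll continue down carefully.

```bash
python3 -m creep '[[[0.002,0,0,0,-0.0004,0.003,0],[0,0,0,0,0,0.003,0]]]'
python3 go.py 0.583 -0.0405 0.2765 80.7
```

```text
t: 10.95
eef_pos: [0.5833, -0.0402, 0.2953]
tool_rot: [-0.0, 0.762, 0.647, 0.0]
contact_force: [0.2, 1.9, 1.3]
gripper_width: 0.096
t 10.95 pos [ 0.5833 -0.0402  0.2953] head 80.7 tilt [ 0.001  0.001 -1.   ] F [0.2 1.9 1.3] w 0.096 q7 1.19
shift [-0.0003 -0.0002  0.0188] turn [ 0.0005 -0.0009 -0.0003]
```

```bash
python3 -m creep '[[[0,0,0.05,0,0,0.003,0],[0,0,-0.05,0,0,0.003,0],[0,0,-0.05,0,0,0.003,0],[0,0,0.05,0,0,0.003,0]]]'
python3 go.py 0.583 -0.0405 0.2765 80.7
```

```text
t: 11.28
eef_pos: [0.5848, -0.0395, 0.2859]
tool_rot: [0.002, 0.761, 0.648, 0.002]
contact_force: [-3.3, -0.1, 6.4]
gripper_width: 0.091
t 11.28 pos [ 0.5848 -0.0395  0.2859] head 80.8 tilt [ 0.005  0.    -1.   ] F [-3.3 -0.1  6.4] w 0.091 q7 1.18
shift [-0.0013 -0.0017  0.0094] turn [ 0.005  -0.001   0.0024]
```

```bash
python3 -m creep '[[[0.004,0,0.06,-0.001,-0.001,0.003,0],[0,0,-0.06,0,0,0.003,0],[0,0,-0.06,0,0,0.003,0],[0,0,0.06,0,0,0.003,0]]]' 80
python3 go.py 0.583 -0.0405 0.2765 80.7
python3 - <<'E'
from h import *
s=snap('side','s9');crop('s9',310,190,345,225,20,'s9b')
E
```

```text
t: 11.62
eef_pos: [0.5849, -0.0395, 0.2788]
tool_rot: [0.002, 0.761, 0.649, 0.002]
contact_force: [-4.9, -1.9, 11.0]
gripper_width: 0.09
t 11.62 pos [ 0.5849 -0.0395  0.2788] head 80.9 tilt [ 0.005 -0.    -1.   ] F [-4.9 -1.9 11. ] w 0.09 q7 1.18
shift [-0.0013 -0.0017  0.0023] turn [ 0.005  -0.0004  0.003 ]
```

View pics/s9b.png

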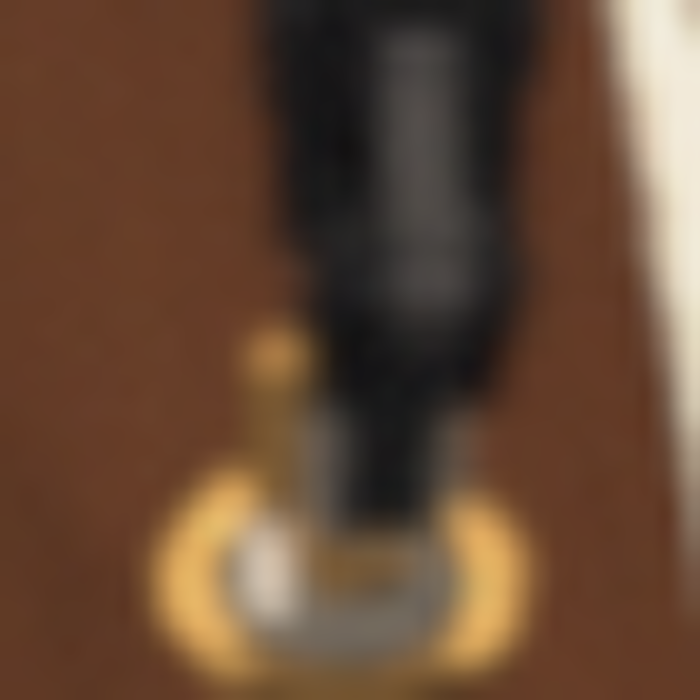

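```bash
python3 -m creep '[[[0.004,0,0.06,-0.001,-0.001,0.003,0],[0,0,-0.06,0,0,0.004,0],[0,0,-0.06,0,0,0.004,0],[0,0,0.06,0,0,0.004,0]]]' 80
python3 go.py 0.583 -0.0405 0.2765 80.7
```

```text
t: 12.0
eef_pos: [0.585, -0.0394, 0.2752]
tool_rot: [0.003, 0.764, 0.646, 0.001]
contact_force: [-14.0, -1.3, 32.0]
gripper_width: 0.091
t 12.0 pos [ 0.585  -0.0394  0.2752] head 80.4 tilt [ 0.006 -0.003 -1.   ] F [-14.   -1.3  32. ] w 0.091 q7 1.16
shift [-0.0014 -0.0018 -0.0013] turn [ 0.0068  0.0024 -0.0051]
```

```bash
python3 -m creep '[[[0.004,0,0.03,-0.001,-0.001,0.002,0],[0,0,-0.03,0,0,0.003,0]]]' 80
python3 go.py 0.583 -0.0405 0.2765 80.7
python3 - <<'E'
from h import *
s=snap('side','sa');crop('sa',310,190,345,225,20,'sab')
f=lambda P:((proj(s,P)-[310,190]+.5)*20-.5).round(0)
a=-.163;ex=np.array([np.cos(a),np.sin(a),0])
k=np.array([.581,-.0405,0])
for dz in (0,.004): 
  for dx in (-.016,0,.016): print(dz,dx,'bow top',f(k+dx*ex+[0,0,.233+dz]),'bow bot',f(k+dx*ex+[0,0,.203+dz]),'sh',f(k+dx*ex*10/16+[0,0,.19+dz]))
E
```

```text
t: 12.17
eef_pos: [0.5847, -0.0394, 0.2753]
tool_rot: [0.004, 0.765, 0.644, 0.001]
contact_force: [-9.8, 0.0, 23.1]
gripper_width: 0.093
t 12.17 pos [ 0.5847 -0.0394  0.2753] head 80.2 tilt [ 0.007 -0.004 -1.   ] F [-9.8  0.  23.1] w 0.093 q7 1.16
shift [-0.0014 -0.0015 -0.0012] turn [ 0.0071  0.0028 -0.0089]
0 -0.016 bow top [[241. 364.]] bow bot [[238. 520.]] sh [[277. 584.]]
0 0 bow top [[353. 360.]] bow bot [[348. 516.]] sh [[346. 582.]]
0 0.016 bow top [[465. 357.]] bow bot [[458. 512.]] sh [[414. 580.]]
0.004 -0.016 bow top [[241. 343.]] bow bot [[238. 500.]] sh [[278. 564.]]
0.004 0 bow top [[354. 339.]] bow bot [[349. 496.]] sh [[346. 562.]]
0.004 0.016 bow top [[466. 335.]] bow bot [[459. 492.]] sh [[415. 559.]]
```

View pics/sab.png

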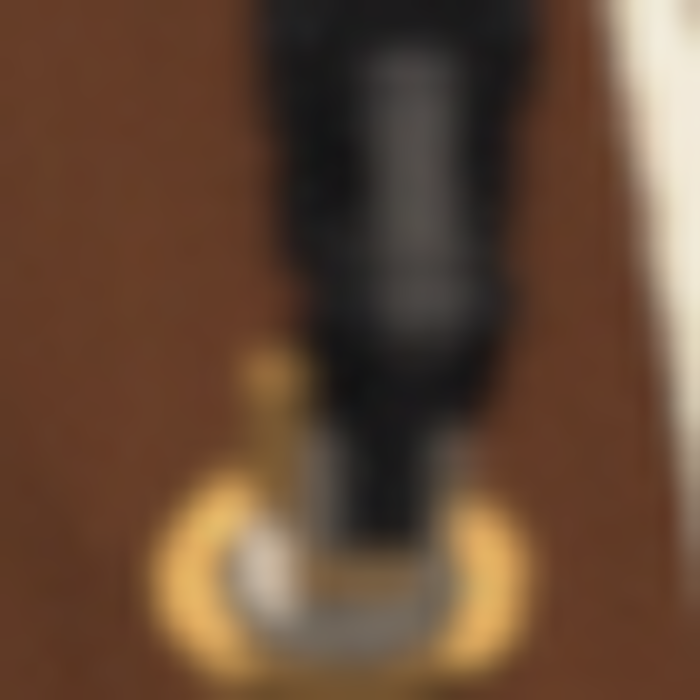

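Bow top matches the predicted "home" position (corner near (245,370) against predicted (241,364)), and the force plateaued at 32 N. The key is home; next I turn it clockwise.

```bash
python3 -m creep '[[[0.005,0.002,0.03,-0.001,-0.0015,0.001,0],[0,0,0.08,-0.0003,0,0.001,0],[0,0,0.08,-0.0003,0,0.001,0],[0,0,0.08,-0.0003,0,0.001,0],[0,0,0.08,-0.0003,0,0.001,0]]]' 100
python3 -c "
from go import *
K=np.array([.581,-.0400]);o,R=st();M=R.as_matrix();h=np.degrees(np.arctan2(M[1,0],M[0,0]));p=K+.003*np.array([np.sin(np.radians(h)),-np.cos(np.radians(h))]);to(*p,.275,h);print(o['torque'].round(2))"
```

```text
t: 12.63
eef_pos: [0.5839, -0.0408, 0.2756]
tool_rot: [0.003, 0.868, 0.497, 0.002]
contact_force: [-4.0, 0.3, 8.5]
gripper_width: 0.083
t 12.63 pos [ 0.5839 -0.0408  0.2756] head 59.6 tilt [ 0.007 -0.003 -1.   ] F [-4.   0.3  8.5] w 0.083 q7 0.84
shift [-0.0007  0.0001  0.0006] turn [ 0.0076 -0.0013 -0.    ]
[0.04 0.91 0.09]
```

```bash
cat > turn.py <<'E'
from go import *
K=np.array([.581,-.0400]);o,R=st();M=R.as_matrix();h=np.degrees(np.arctan2(M[1,0],M[0,0]));p=K+.003*np.array([np.sin(np.radians(h)),-np.cos(np.radians(h))]);to(*p,.275,h);print(o['torque'].round(2))
E
python3 -m creep '[[[0.005,-0.001,0.1,-0.001,0,0.001,0],[0,0,0.1,-0.0003,0,0.001,0],[0,0,0.1,-0.0003,0,0.001,0],[0,0,0.1,-0.0003,0,0.001,0],[0,0,0.1,-0.0003,0,0.001,0]]]'
python3 turn.py
```

```text
t: 13.05
eef_pos: [0.5826, -0.0423, 0.2756]
tool_rot: [0.002, 0.967, 0.255, 0.002]
contact_force: [-3.6, 0.1, 7.9]
gripper_width: 0.09
t 13.05 pos [ 0.5826 -0.0423  0.2756] head 29.5 tilt [ 0.004 -0.002 -1.   ] F [-3.6  0.1  7.9] w 0.09 q7 0.36
shift [-0.0003  0.0002  0.0006] turn [ 0.0042 -0.0023 -0.    ]
[0.04 0.96 0.06]
```

```bash
python3 -m creep '[[[0.004,-0.002,0.1,-0.0003,0,0.001,0],[0,0,0.1,-0.0003,0,0.001,0],[0,0,0.1,-0.0003,0,0.001,0],[0,0,0.1,-0.0003,0,0.001,0],[0,0,0.1,-0.0003,0,0.001,0]]]'
python3 turn.py
python3 - <<'E'
from h import *
s=snap('side','sc');crop('sc',300,180,360,240,10,'scb')
E
```

```text
t: 13.47
eef_pos: [0.5809, -0.0428, 0.2757]
tool_rot: [0.001, 1.0, -0.005, 0.001]
contact_force: [-3.5, -0.5, 8.8]
gripper_width: 0.086
t 13.47 pos [ 0.5809 -0.0428  0.2757] head -0.6 tilt [ 0.001 -0.002 -1.   ] F [-3.5 -0.5  8.8] w 0.086 q7 -0.13
shift [0.0001 0.0002 0.0007] turn [ 0.0017 -0.0013 -0.    ]
[0.05 0.94 0.13]
```

View pics/scb.png

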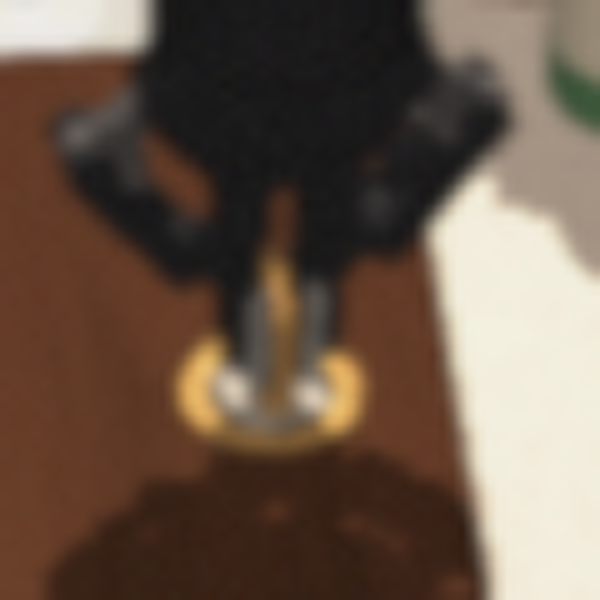

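```bash
python3 -m creep '[[[0.001,-0.001,0.09,-0.0002,0,0.001,0],[0,0,0.09,-0.0002,0,0.001,0],[0,0,0.08,-0.0002,0,0.001,0],[0,0,0.06,-0.0002,0,0.001,0]]]'
python3 turn.py
python3 -m creep '[[[0,0,0.05,0,0,0.001,0],[0,0,0.05,0,0,0.001,0],[0,0,0.05,0,0,0.001,0]]]'
python3 turn.py
```

```text
t: 13.85
eef_pos: [0.5796, -0.0426, 0.2756]
tool_rot: [0.001, 0.985, -0.175, 0.0]
contact_force: [-3.0, -0.1, 7.8]
gripper_width: 0.087
t 13.85 pos [ 0.5796 -0.0426  0.2756] head -20.1 tilt [ 0.001 -0.002 -1.   ] F [-3.  -0.1  7.8] w 0.087 q7 -0.44
shift [0.0004 0.0001 0.0006] turn [ 0.0017 -0.0012 -0.    ]
[0.07 0.84 0.08]
t: 14.1
eef_pos: [0.5793, -0.0422, 0.2757]
tool_rot: [0.001, 0.968, -0.251, 0.001]
contact_force: [-3.5, 0.2, 8.1]
gripper_width: 0.089
t 14.1 pos [ 0.5793 -0.0422  0.2757] head -29.1 tilt [ 0.001 -0.003 -1.   ] F [-3.5  0.2  8.1] w 0.089 q7 -0.59
shift [0.0005 0.0003 0.0007] turn [ 0.0022 -0.0021 -0.    ]
[0.05 0.91 0.62]
```

```bash
python3 -m creep '[[[0,0,0.01,0,0,0.002,0],[0,0,0.01,0,0,0.002,0]]]'
python3 turn.py
python3 - <<'E'
from h import *
s=snap('side','sd');crop('sd',270,170,370,290,5,'sdb')
s=snap('top','td');crop('td',150,90,490,290,2.3,'tdb')
print(get_obs()['contact_force'],get_obs()['torque'],get_obs()['gripper_width'])
E
```

```text
t: 14.27
eef_pos: [0.5792, -0.0419, 0.2756]
tool_rot: [0.002, 0.965, -0.261, 0.001]
contact_force: [-7.7, -0.4, 16.3]
gripper_width: 0.09
t 14.27 pos [ 0.5792 -0.0419  0.2756] head -30.3 tilt [ 0.002 -0.004 -1.   ] F [-7.7 -0.4 16.3] w 0.09 q7 -0.61
shift [0.0006 0.0005 0.0006] turn [ 0.0029 -0.0035 -0.    ]
[-0.    1.75  0.54]
[-6.72075082 -0.02939355 15.32866448] [0.0165528  1.57976445 0.57428045] 0.08695136033755223
```

View pics/sdb.png

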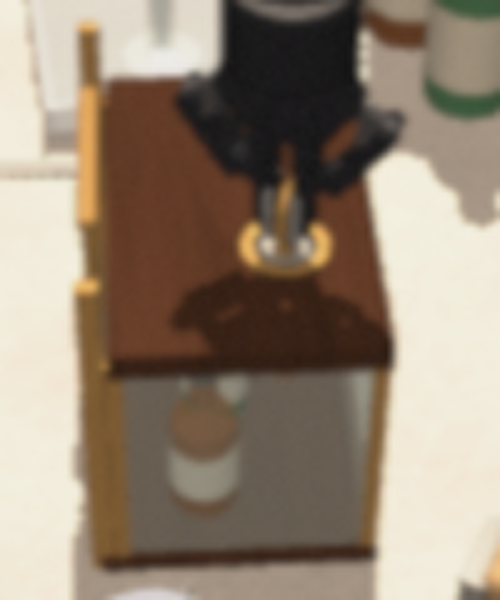

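View pics/tdb.png

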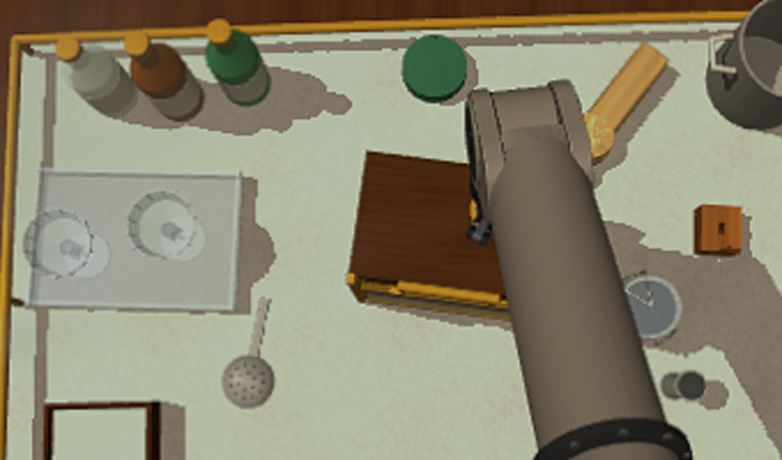

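Run:
```python
from h import *
t=load('td'); 
for X,Y in [(420,288),(450,292),(480,296)]:
    u,v=150+(X+.5)/2.3-.5,90+(Y+.5)/2.3-.5
    for dv in(-1,0,1): print(dep(t,u,v+dv).round(4))
crop('sd',312,190,342,228,16,'sde')
s=load('sd')
f=lambda P:((proj(s,P)-[312,190]+.5)*16-.5).round(0)
for ang in (80.7-90-81, 80.7-90-90,71-180,60-180):
  a=np.radians(ang);e=np.array([np.cos(a),np.sin(a),0]);k=np.array([.581,-.0405,.233]); print(ang,f(k+.016*e),f(k-.016*e))
```

```text
[0.4831 0.0503 0.2294]
[0.4797 0.0504 0.2352]
[0.4771 0.0505 0.2342]
[0.4768 0.015  0.234 ]
[0.4739 0.0152 0.2362]
[0.4716 0.0151 0.2315]
[ 0.4712 -0.0204  0.2328]
[ 0.468  -0.0199  0.2371]
[ 0.4655 -0.02    0.2348]
-90.3 [[272. 347.]] [[229. 231.]]
-99.3 [[258. 348.]] [[243. 230.]]
-109 [[242. 348.]] [[258. 230.]]
-120 [[225. 346.]] [[275. 232.]]
```

View pics/sde.png

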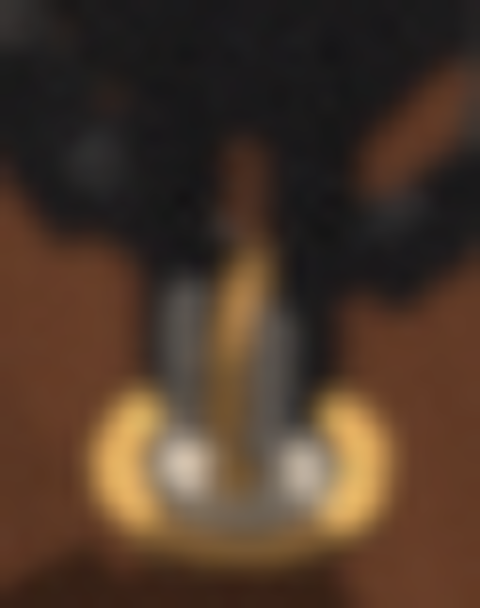

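The bow runs from (258,245) to (232,350), about −110° — the stop plus play. The bar top is at about 0.2345 (shut is 0.234), the key is still pressed home, and the bystanders are unmoved. I'm handing in.

```bash
python3 -c "
from station import *
print(hand_in()); o=get_obs(); print(o['t'],o['contact_force'].round(1),o['torque'].round(2),o['gripper_width'])"
```

```text
the job is handed in; nothing more can be done
None
the job is handed in; nothing more can be done
```

I shut the sash, put the key fully home in the keyhole, turned it clockwise to its stop and handed the job in still gripping it, at about 14.4 s on the robot's clock. The hand-in reports no verdict, and no state could be read after it.

My last checks before handing in:
- **Sash:** the handle bar's top was at about 0.2345 m, against 0.234 m when shut.
- **Key home:** it sits at the height and place expected for home, and looks upright in the side picture. The downward force rose to 32 N when it bottomed, and I was still pressing at about 15 N.
- **Turn:** the key's head points at about −110°, which is the quarter turn plus the play. The resisting torque rose to about 0.6 N m, so the plug is at its stop.
- **Grip:** the grip is set to 100 N, with the fingers about 7.5 mm apart on the 9 mm head.
- **Bystanders:** those I could see in the top picture looked where they were at the start.

One thing did not quite agree: the hand turned about 10° farther than the key at the stop, so the key slipped slightly in the fingers. The key itself stayed at the stop.

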